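# Lay a slotted block down and push it up to the fence

## Task

Two aluminium blocks stand on end on the plywood drilling board. Push the slotted one over so that it lies on the board with its slot facing up, then push it along the board, still lying, until its end is flush against the steel fence, ready for drilling. Only push it with the fingers: do not pinch or lift it, and leave the plain block and the other things alone.

Things in the scene. Friction and masses are not known exactly. Their poses are not given: they have to be found in the camera images.
- block_center (a point): Centre of the slotted aluminium block, about 0.55 kg, 40 x 60 x 95 mm along its own x, y, z, so 20, 30 and 47.5 mm from its sides. It starts standing on end (z up, 95 mm tall) on the board, about 80 mm left or right of the board's middle. Pushed near the top of its slotted side it pivots on its far bottom edge and falls towards the fence, ending 40 mm high and 30 to 90 mm short of it.
- block_slot (a point): Middle of the block's slotted broad side (block x = -20 mm, 47.5 mm from either end). The slot, 16 mm wide and 10 mm deep, runs the block's whole length along the middle of this side and shows as a notch in both ends. At the start this side faces away from the fence, roughly towards the robot, up to 0.2 rad off square; at the end it must face up (block -x up). Same axes as the block.
- block_head (a point): Centre of the block's upper end as it stands (block z, 95 mm from the foot end): once tipped, this is the end that meets the fence, while the foot end looks back at the robot. Same axes as the block.
- board: Fixed plywood board, 290 x 320 x 15 mm; position and yaw vary. Origin on the bench under it; its top is 15 mm higher, from x = -140 to 150 and y = -160 to 160 mm. Its x points from the robot's side to the fence: a dark steel bar along the whole far edge, 20 mm thick, 25 mm high above the board's top, its face towards the robot in the plane x = +120 mm.
- plain_center (a point): Centre of the plain aluminium block without a slot, 40 x 60 x 95 mm, also standing on the board, on the other side of its middle. To be left alone.
- oil: Small white plastic bottle with black cap, 50 mm across, 120 mm tall, standing on the bench beside the board; origin under its middle. To be left alone.
- jar: Amber glass jar with steel lid, 60 mm across, 70 mm tall, standing on the bench beside the board; origin under its middle. To be left alone.
- key: Steel chuck key lying flat on the bench beside the board, T-shaped, 83 x 70 mm, 18 mm high; origin under it. To be left alone.
Not all that is in view belongs to the job. What is shaped like the part that bears block_center but purple or red is not meant. What is shaped like the part that bears plain_center but green is not meant.

How it is judged:
By the outcome, as a careful person would: the job done as asked, in the order asked, and still so for the second after the job is handed in, with the robot touching nothing.
It also fails if it takes over 42 s, if anything falls off the work surface, if the arm or the gripper's body presses on something with over 40 N, if the wrist force passes 120 N, or if a joint passes its speed limit or range.

## Robot

A 6-joint arm with a two-finger parallel gripper is mounted at the origin on the work surface. World frame = base frame: x ahead of the robot, y to its left, z up, the work surface at z = 0. Lengths are in m, angles in degrees, forces in N, time in s.
With the tool pointing down it reaches from about 0.425 to 0.925 m from the base axis. Payload 12.5 kg.
Tool frame: the origin (TCP) lies midway between the tips of the shut fingers; the grasp point (between the pads) lies ctrl.hold_point_z behind it (ctrl.hold_point_z is the distance from the TCP to the grasp point, in m); x points along the fingers, y is the direction in which the jaws open and shut, and the axes are right-handed (so a half turn about x gives the same grasp; the last joint's range is limited). The gripper opens to 85 mm and grips with 20 to 120 N. Pads are 22 mm wide; open, the fingers measure 114 mm over their backs; the gripper's body (76 mm by 85 mm) begins 54 mm behind the grasp point. The pads swing forward as they close: fully open they stand 13 mm farther back than shut.
Start: joints at [57.72, 28.126, 89.318, -0, 62.55, -6.05], TCP at [0.276, 0.561, 0.201] pointing down, gripper open.
Joint ranges: [-177.58, 177.58], [-47.91, 125.51], [2.72, 160], [-65.01, 245.01], [3.68, 167.84], [-153.87, 153.87]. Speed limits (degrees/s): [127.2, 127.2, 159.86, 180, 180, 180].

## Interface

Orientations are given as a 3x3 rotation matrix whose columns are the frame's x, y, z axes.
In Python, from cell import ctrl gives the robot as it stands.
- The arm moves only by the tool send_rows, never from a script. Its argument "series" is text: rows parted by semicolons, each of 5 numbers parted by spaces: the gripper's target within -1 to 1 (fully open at 1, half-way at 0, shut at -1), then the shift along the tool's x, y, z in mm, then the turn about the tool's x in rad. In form: claw dx dy dz yaw; .... A call has exactly 10 rows; each row shifts and turns the commanded pose from where the row before left it, along the tool's axes as they then stand; what a row does not reach is not made up. A row lasts 1/12 s, in which the tool goes at most 41.7 mm and 7.16 degrees, less where a joint would pass 70% of its speed; a pose out of reach is approached as far as the arm can. A call with a gripper value outside its range is refused whole. The fingers move at their own pace and stop on an object; "newtons" is the grip in N (left out, the last holds). Time passes only in rows, so rows that do not move let the fingers close, or fill a call up. It gives the time, the measured TCP pose, the force and the opening at its end, in the units of the state.
- ctrl.get_obs(): the state, without advancing time (a new reading comes with each control period).
- ctrl.grab_frame(name): name is "scene" or "top" or "wrist"; returns a dict with "img" (480x640x3 uint8, red, green, blue), "fx", "fy", "cx", "cy" (pixels), "position" and "orientation" of the camera in the world; the wrist camera has in their place "T_tool_cam" (4x4, takes a point from camera to tool coordinates, whose origin is the TCP and whose axes are the tool frame's). Camera axes: x right, y up, looking along -z (the intrinsics and any distortion apply to the point x, -y, -z); pixel columns grow to the right and rows downward; lengths in m; the calibration is good to about 2 mm. A picture is of the moment at which its call begins: read the wrist's pose just before it. There is no depth.
- ctrl.sign_off(): hands the job in, once; it reports no verdict.
The state is a dict: "t": time; "joint_pos": joint angles; "qvel": joint speeds; "tau": joint torques, N m; "position": TCP position; "tool_rot": TCP orientation; "force": force on the tool from outside, world axes, zero at the start; "moment": the same for the moment, N m; "width": finger opening in m.
Only numpy, scipy, OpenCV 4.12 (cv2) and the standard library are available. Lean on these libraries where they do the work, as an engineer would, in place of code of your own. Each camera call takes 0.05 s, during which the arm holds its last target.

## Working session

There is one attempt and no reset: what is moved stays moved. The work goes in short steps, Python scripts to look and compute and a tool call to move; the robot and the scene stay as the last step left them, time stands still between calls to the robot, and variables do not carry over. Pictures are saved under pics/ and viewed, and the job is handed in when it is done.

Besides the shell and the picture viewer there is one more tool, called after "Request:" by a JSON object that holds its "name" and its "arguments". send_rows: Moves the arm, as the interface text tells. Its arguments: {"type":"object","properties":{"series":{"type":"string"},"newtons":{"type":"number"}},"required":["series"]}

```bash
ls; mkdir -p pics; python3 - <<'E'
from cell import ctrl
import cv2,json
import numpy as np
o=ctrl.get_obs();print(o['t'],o['position'],o['tool_rot'],o['width'],ctrl.hold_point_z)
for n in ['scene','top']:
    f=ctrl.grab_frame(n);cv2.imwrite(f'pics/{n}0.png',f['img'][...,::-1])
    print({k:v for k,v in f.items() if k!='img'})
    f.pop
    np.save(f'pics/{n}.npy',{k:v for k,v in f.items() if k!='img'},allow_pickle=True)
E
```

```text
pics
0.0 [0.27607203 0.56042908 0.19991623] [[-5.96559794e-04  4.41961296e-01  8.97033922e-01]
 [-9.64553848e-04  8.97033410e-01 -4.41961685e-01]
 [-9.99999357e-01 -1.12889409e-03 -1.08838598e-04]] 0.08563409462234255 0.0187
{'fx': 597.4362790368049, 'fy': 597.4362790368049, 'cx': 318.514631126291, 'cy': 232.63599380726353, 'position': array([ 1.04174067, -0.56185205,  0.70296454]), 'orientation': array([[ 0.79019686, -0.38966775,  0.47302006],
       [ 0.6127377 ,  0.48735513, -0.62212337],
       [ 0.01189267,  0.78143715,  0.62387061]])}
{'fx': 448.0209385425361, 'fy': 448.0209385425361, 'cx': 320.16351515842933, 'cy': 233.49534006515015, 'position': array([0.42350746, 0.03499482, 0.84654833]), 'orientation': array([[-0.02422677,  0.98570585, -0.16672446],
       [-0.9996582 , -0.02552545, -0.00565058],
       [-0.00982552,  0.16653058,  0.98598734]])}
```

View pics/scene0.png

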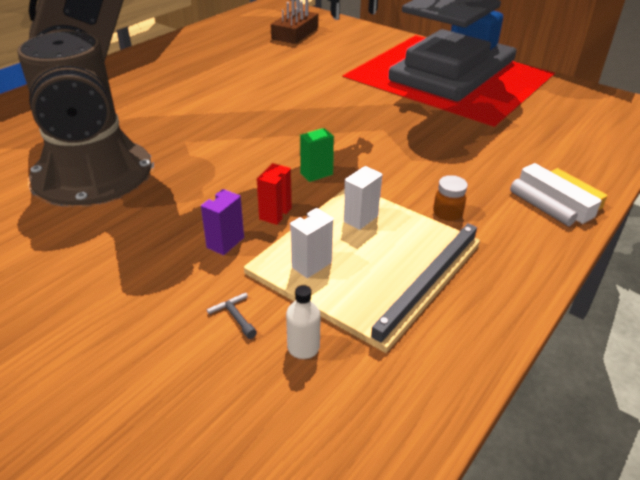

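View pics/top0.png

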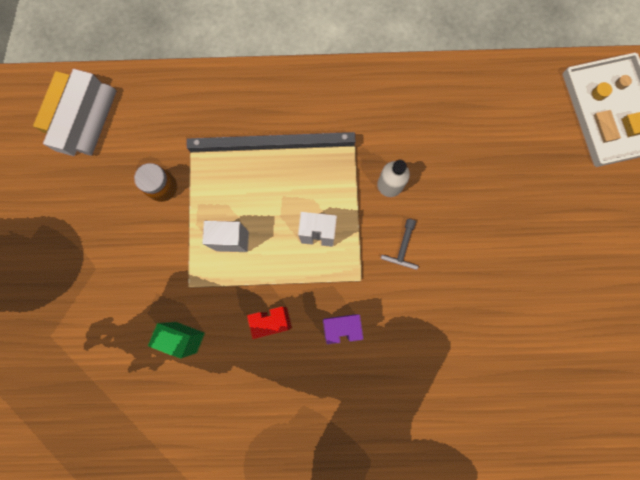

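The slotted block is the right one in the top view, at about (318,225). The plain block is at (225,236), and the fence face is near row 150. I'll enlarge both views.

```bash
python3 - <<'E'
import cv2
a=cv2.imread('pics/top0.png')[200:260,280:360];cv2.imwrite('pics/tc.png',cv2.resize(a,None,fx=10,fy=10,interpolation=cv2.INTER_CUBIC))
a=cv2.imread('pics/top0.png')[120:300,170:380];cv2.imwrite('pics/tb.png',cv2.resize(a,None,fx=3.3,fy=3.3,interpolation=cv2.INTER_CUBIC))
a=cv2.imread('pics/scene0.png')[180:350,230:490];cv2.imwrite('pics/sc.png',cv2.resize(a,None,fx=3,fy=3,interpolation=cv2.INTER_CUBIC))
E
```

```text
(no output)
```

View pics/tc.png

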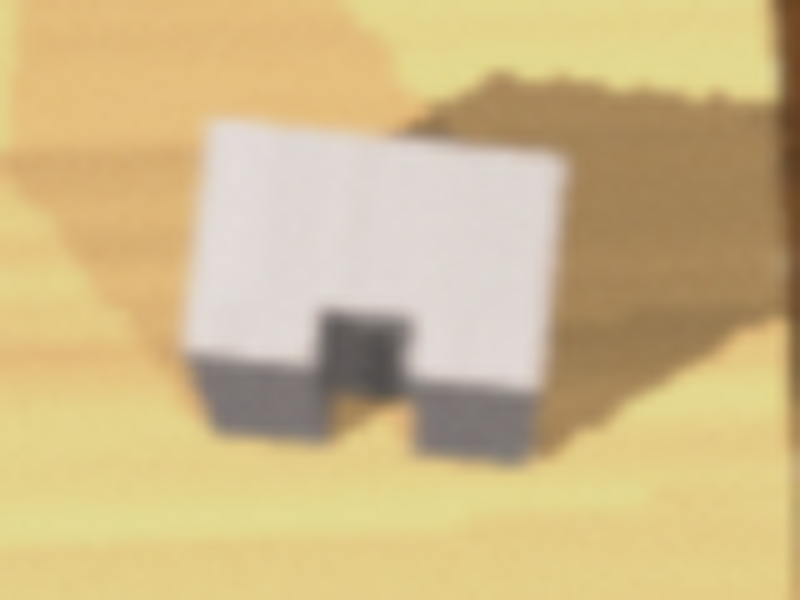

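View pics/tb.png

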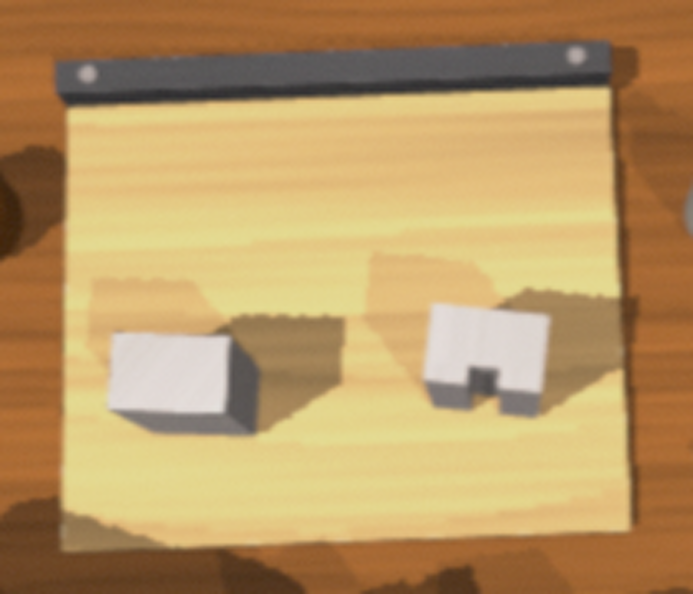

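View pics/sc.png

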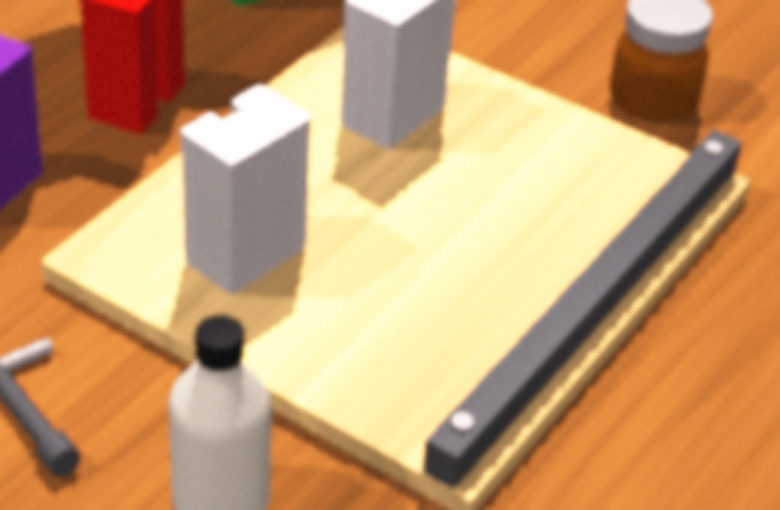

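```bash
cat > h.py <<'E'
import numpy as np
def load(n): return np.load(f'pics/{n}.npy',allow_pickle=True).item()
def ray(c,uv,z):
    d=np.array([(uv[0]-c['cx'])/c['fx'],-(uv[1]-c['cy'])/c['fy'],-1.]);d=c['orientation']@d
    p=c['position'];return p+d*(z-p[2])/d[2]
def proj(c,P):
    q=c['orientation'].T@(np.array(P)-c['position']);return np.array([c['cx']+c['fx']*q[0]/-q[2],c['cy']-c['fy']*q[1]/-q[2]])
def crop(uv,s,o): return ((uv[0]+.5)/s-.5+o[0],(uv[1]+.5)/s-.5+o[1])
E
python3 - <<'E'
from h import *
c=load('top');s=load('scene');np.set_printoptions(precision=4,suppress=True)
T=[ray(c,crop(p,10,(280,200)),.11) for p in [(208,120),(567,153),(543,387),(187,355)]]
for t in T: print(t)
m=np.mean(T,0);print('top centre',m,[np.linalg.norm(T[i]-T[(i+1)%4]) for i in range(4)])
d=(T[0]+T[1]-T[2]-T[3]);print('yaw of +x',np.degrees(np.arctan2(d[1],d[0])))
d=(T[0]+T[3]-T[2]-T[1]);print('yaw via y',np.degrees(np.arctan2(d[1],d[0]))-90)
T2=[ray(s,crop(p,3,(230,180)),.11) for p in [(310,118),(232,163),(182,130)]]
print('scene top corners FL?,FR,NR',*T2)
B=[ray(s,crop(p,3,(230,180)),.015) for p in [(233,290)]];print('scene bottom FR',B)
print('board near L,R',*[ray(c,crop(p,3.3,(170,120)),.015) for p in [(62,550),(630,530)]])
print('fence base L,R',*[ray(c,crop(p,3.3,(170,120)),.015) for p in [(67,108),(612,88)]])
print('fence toptop near L,R far R',*[ray(c,crop(p,3.3,(170,120)),.04) for p in [(62,96),(611,72),(611,42),(57,62)]])
print('plain',*[ray(c,crop(p,3.3,(170,120)),.11) for p in [(113,333),(230,337),(225,413),(110,408)]])
E
```

```text
[0.5863 0.0716 0.11  ]
[0.5791 0.0115 0.11  ]
[0.5394 0.0166 0.11  ]
[0.5464 0.0758 0.11  ]
top centre [0.5628 0.0439 0.11  ] [np.float64(0.0606096368919569), np.float64(0.03998128552000448), np.float64(0.059563652308564544), np.float64(0.04018694373317015)]
yaw of +x -6.711870182193167
yaw via y -6.77801668804581
scene top corners FL?,FR,NR [0.5888 0.0726 0.11  ] [0.58   0.0153 0.11  ] [0.5411 0.0207 0.11  ]
scene bottom FR [array([0.5779, 0.0188, 0.015 ])]
board near L,R [0.4713 0.2859 0.015 ] [ 0.4746 -0.0328  0.015 ]
fence base L,R [0.7309 0.2894 0.015 ] [ 0.7343 -0.0323  0.015 ]
fence toptop near L,R far R [0.7289 0.2848 0.04  ] [ 0.7345 -0.0301  0.04  ] [ 0.7526 -0.0308  0.04  ] [0.7495 0.2882 0.04  ]
plain [0.5751 0.2339 0.11  ] [0.5715 0.1743 0.11  ] [0.5325 0.1766 0.11  ] [0.5366 0.2347 0.11  ]
```

Request:
{"name": "send_rows", "arguments": {"series": "-0.4 0 0 0 -0.113; -0.4 0 0 0 -0.113; -0.4 0 0 0 -0.113; -0.4 0 -15 9 0; -0.4 0 -30 17 0; -0.4 0 -30 17 0; -0.4 0 -30 17 0; -0.4 0 -30 17 0; -0.4 0 -30 17 0; -0.4 0 -30 17 0"}}

```text
t: 0.93
position: [0.3635, 0.3523, 0.2004]
tool_rot: [[-0.0, 0.118, 0.993], [-0.0, 0.993, -0.118], [-1.0, -0.0, -0.0]]
force: [1.6, -0.1, 0.0]
width: 0.0253
```

Request:
{"name": "send_rows", "arguments": {"series": "-0.4 0 -30 17 0; -0.4 0 -30 17 0; -0.4 0 -30 17 0; -0.4 0 -30 17 0; -0.4 0 -30 17 0; -0.4 0 -30 17 0; -0.4 0 -30 17 0; -0.4 0 -30 17 0; -0.4 0 -15 9 0; -0.4 0 0 0 0"}}

```text
t: 1.77
position: [0.4782, 0.0807, 0.2002]
tool_rot: [[0.0, 0.122, 0.993], [-0.0, 0.993, -0.122], [-1.0, -0.0, 0.0]]
force: [-0.0, 0.4, 0.1]
width: 0.0252
```

```bash
cat > w.py <<'E'
from cell import ctrl
from h import *
import sys
np.set_printoptions(precision=4,suppress=True)
o=ctrl.get_obs();R=o['tool_rot'];p=o['position']
print('t',o['t'],'p',p,'yaw z',np.degrees(np.arctan2(R[1,2],R[0,2])),'down',R[2,0],'w',o['width'],'F',o['force'])
if len(sys.argv)>3:
    g=np.array([float(v) for v in sys.argv[1:4]]);print('delta tool mm',R.T@(g-p)*1000)
E
python3 w.py 0.494 0.053 0.09
```

```text
t 1.7667 p [0.4782 0.0807 0.2002] yaw z -6.997851841156972 down -0.9999999473379906 w 0.02518441123784557 F [-0.0495  0.3811  0.0583]
delta tool mm [110.2496 -25.5602  19.0071]
```

Request:
{"name": "send_rows", "arguments": {"series": "-0.4 10 -6 5 0; -0.4 15 -10 7 0; -0.4 15 -10 7 0; -0.4 20 0 0 0; -0.4 20 0 0 0; -0.4 20 0 0 0; -0.4 10 0 0 0; -0.4 0 0 8 0; -0.4 0 0 8 0; -0.4 0 0 4 0"}}

```text
t: 2.6
position: [0.5147, 0.0532, 0.0913]
tool_rot: [[0.002, 0.118, 0.993], [0.0, 0.993, -0.118], [-1.0, 0.0, 0.002]]
force: [-0.0, 0.3, 0.0]
width: 0.0256
```

```bash
python3 w.py 0.5635 0.045 0.09; python3 - <<'E'
from cell import ctrl
import cv2
import numpy as np
for n in ['top','scene']:
    f=ctrl.grab_frame(n)['img'][...,::-1]
    a=f[160:280,220:380] if n=='top' else f[150:300,220:420]
    cv2.imwrite(f'pics/{n}1.png',cv2.resize(np.ascontiguousarray(a),None,fx=4,fy=4,interpolation=cv2.INTER_CUBIC))
E
```

```text
t 2.6 p [0.5147 0.0532 0.0913] yaw z -6.7811341409078025 down -0.9999977709358412 w 0.0255831770427176 F [-0.031   0.2531  0.0071]
delta tool mm [ 1.4336 -2.37   49.443 ]
```

View pics/top1.png

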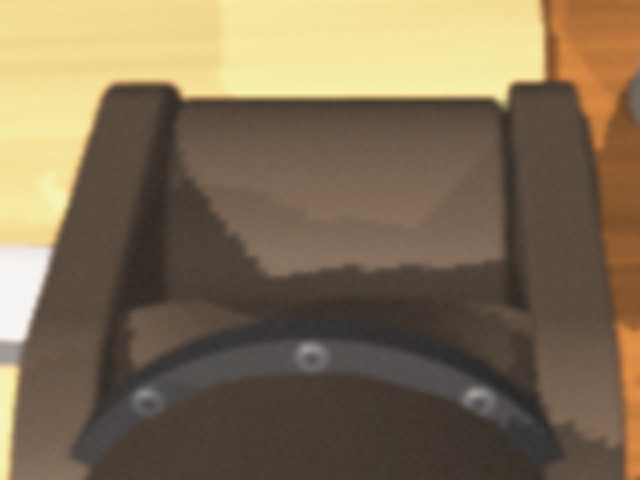

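View pics/scene1.png

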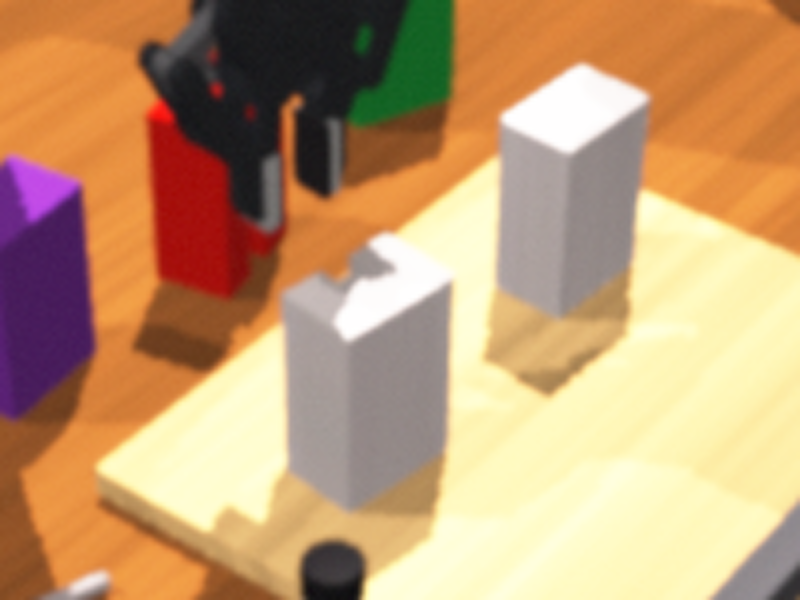

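The scene view shows the fingers upright behind the slotted block at about (290,190) in the crop, with the block untouched. The top view is blocked by the arm. I'm starting the push.

Request:
{"name": "send_rows", "arguments": {"series": "-0.4 0 -2.4 3 0; -0.4 0 0 4 0; -0.4 0 0 4 0; -0.4 0 0 3 0; -0.4 0 0 3 0; -0.4 0 0 3 0; -0.4 0 0 3 0; -0.4 0 0 3 0; -0.4 0 0 3 0; -0.4 0 0 3 0"}}

```text
t: 3.53
position: [0.5445, 0.0469, 0.0905]
tool_rot: [[-0.0, 0.119, 0.993], [0.0, 0.993, -0.119], [-1.0, 0.0, -0.0]]
force: [0.5, 0.2, 0.2]
width: 0.0253
```

```bash
python3 w.py 0.5635 0.045 0.09; cat > sc.py <<'E'
from cell import ctrl
import cv2,sys
import numpy as np
f=ctrl.grab_frame('scene')['img'][...,::-1]
cv2.imwrite('pics/s_full.png',f)
a=f[150:350,220:480]
cv2.imwrite(sys.argv[1],cv2.resize(np.ascontiguousarray(a),None,fx=3,fy=3,interpolation=cv2.INTER_CUBIC))
E
python3 sc.py pics/s2.png
```

```text
t 3.5333 p [0.5445 0.0469 0.0905] yaw z -6.807648142714783 down -0.9999999936841302 w 0.02526628421137143 F [0.4736 0.2166 0.2206]
delta tool mm [ 0.4655  0.3988 19.0894]
```

View pics/s2.png

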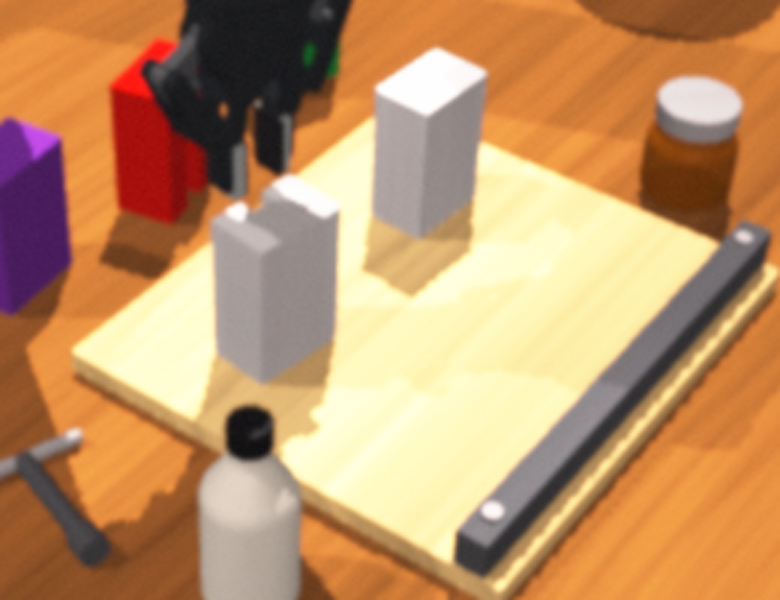

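Request:
{"name": "send_rows", "arguments": {"series": "-0.4 0 0 3 0; -0.4 0 0 3 0; -0.4 0 0 3 0; -0.4 0 0 3 0; -0.4 0 0 3 0; -0.4 0 0 0 0; -0.4 0 0 0 0; -0.4 0 0 0 0; -0.4 0 0 0 0; -0.4 0 0 0 0"}}

```text
t: 4.42
position: [0.559, 0.0452, 0.0905]
tool_rot: [[-0.0, 0.118, 0.993], [0.0, 0.993, -0.118], [-1.0, 0.0, -0.0]]
force: [-0.1, -0.2, 0.3]
width: 0.0261
```

```bash
python3 w.py 0.5635 0.045 0.09; 
python3 sc.py pics/s3.png
```

```text
t 4.4167 p [0.559  0.0452 0.0905] yaw z -6.80169415061753 down -0.9999999973346073 w 0.026101178164777368 F [-0.0716 -0.2331  0.2599]
delta tool mm [0.5111 0.3794 4.4718]
```

View pics/s3.png

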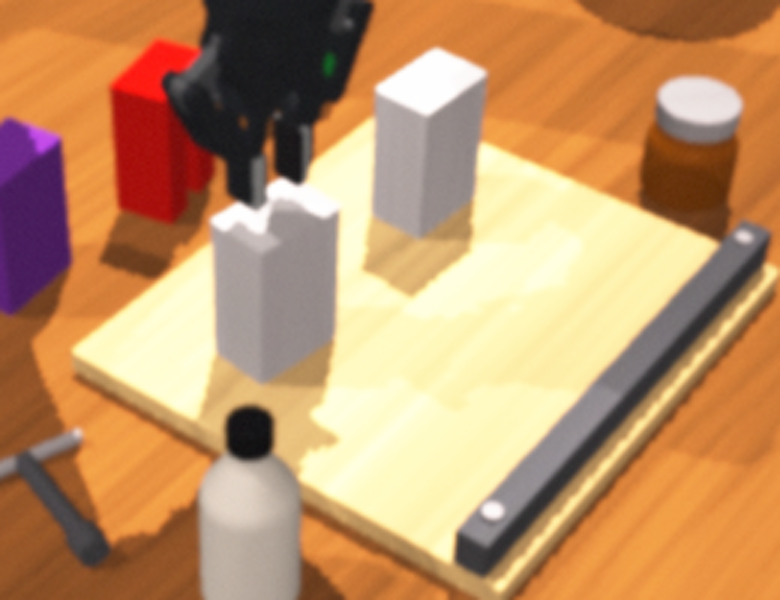

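```bash
python3 - <<'E'
from h import *
from cell import ctrl
import cv2
f=ctrl.grab_frame('scene');np.save('pics/scene_b.npy',{k:v for k,v in f.items() if k!='img'})
a=load('scene');print(np.abs(a['position']-f['position']).max(),np.abs(a['orientation']-f['orientation']).max())
o=ctrl.get_obs();p=o['position'];R=o['tool_rot']
g=lambda uv:(np.array(uv)-[220,150]+.5)*3-.5
print('tcp',g(proj(a,p)))
for z in(0,):
  for y in(-.0128,.0128,-.027,.027): print(y,g(proj(a,p+R@[0,y,0])))
img=f['img'][...,::-1][150:240,260:360]
w=ctrl.grab_frame('wrist');print({k:v for k,v in w.items() if k!='img'});cv2.imwrite('pics/w3.png',w['img'][...,::-1])
cv2.imwrite('pics/s3c.png',cv2.resize(np.ascontiguousarray(img),None,fx=6,fy=6,interpolation=cv2.INTER_CUBIC))
print('grid: block top centre in crop', (proj(a,[.5635,.045,.11])-[260,150]+.5)*6, 'tcp',(proj(a,p)-[260,150]+.5)*6)
E
```

```text
0.0 0.0
tcp [266.10505619 239.24355306]
-0.0128 [249.46140289 249.41316013]
0.0128 [282.50825023 229.22087144]
-0.027 [230.70953746 260.87092722]
0.027 [300.43046495 218.27003762]
{'fx': 360.9089289379157, 'fy': 360.9089289379157, 'cx': 318.1056410247343, 'cy': 239.6450339007134, 'T_tool_cam': array([[ 1.60523338e-04,  3.27182972e-01, -9.44960993e-01,
        -1.71891198e-01],
       [ 9.99999943e-01, -3.34311728e-04,  5.41209893e-05,
        -1.85794255e-04],
       [-2.98204076e-04, -9.44960947e-01, -3.27183006e-01,
        -8.40293736e-02],
       [ 0.00000000e+00,  0.00000000e+00,  0.00000000e+00,
         1.00000000e+00]])}
grid: block top centre in crop [305.80480132 429.81421258] tcp [293.21011238 479.48710613]
```

View pics/s3c.png

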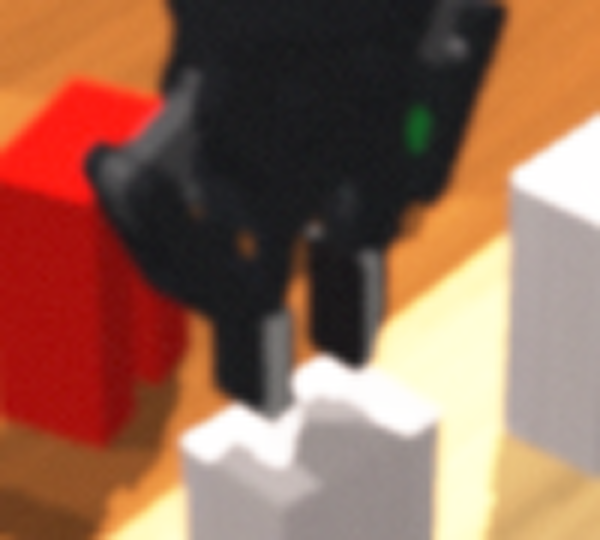

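View pics/w3.png

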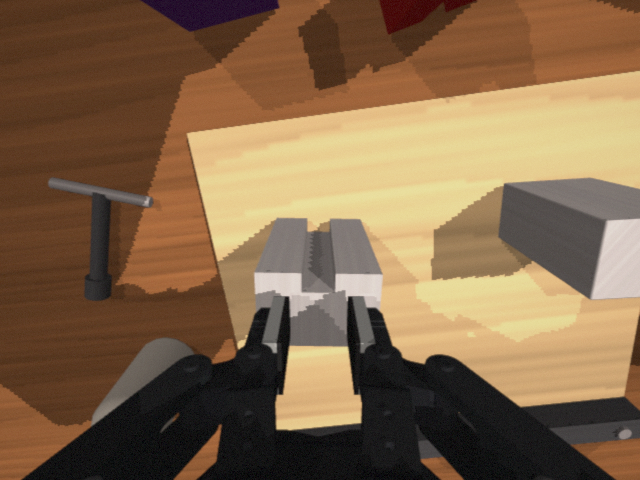

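```bash
python3 - <<'E'
from h import *
from cell import ctrl
a=load('scene');o=ctrl.get_obs();p=o['position'];R=o['tool_rot']
# rays to tip corners intersected w/ tool planes y=-12.8 / +12.8 (pad inner faces)
for px,ys in [((262,414),-.0128),((290,398),-.0128),((222,392),-.027),((312,340),.0128),((360,366),.0128),((378,350),.0128)]:
    uv=((px[0]+.5)/6-.5+260,(px[1]+.5)/6-.5+150)
    d=np.array([(uv[0]-a['cx'])/a['fx'],-(uv[1]-a['cy'])/a['fy'],-1.]);d=R.T@(a['orientation']@d);c=R.T@(a['position']-p)
    t=(ys-c[1])/d[1];print(px,(c+t*d)*1000)
E
```

```text
(262, 414) [-29.95752575 -12.8          1.1300474 ]
(290, 398) [-41.0709253 -12.8        11.8117604]
(222, 392) [-44.57538763 -27.           0.68982452]
(312, 340) [-37.91402684  12.8         -5.61955911]
(360, 366) [-38.77776983  12.8         12.66799841]
(378, 350) [-47.54314751  12.8         19.23595464]
```

The wrist and scene views agree: at this opening the fingertips sit about 25 mm above the TCP, so they passed over the block's top without touching it. I'll back off, lower the tool and check again.

Request:
{"name": "send_rows", "arguments": {"series": "-0.4 0 0 -8 0; -0.4 0 0 -16 0; -0.4 0 0 -16 0; -0.4 0 0 -10 0; -0.4 4 0 0 0; -0.4 8 0 0 0; -0.4 8 0 0 0; -0.4 4 0 0 0; -0.4 0 0 0 0; -0.4 0 0 0 0"}}

```text
t: 5.4
position: [0.5096, 0.051, 0.0659]
tool_rot: [[-0.001, 0.119, 0.993], [0.0, 0.993, -0.119], [-1.0, -0.0, -0.001]]
force: [0.3, -0.3, -0.2]
width: 0.0252
```

```bash
python3 w.py 0.5635 0.045 0.09; python3 - <<'E'
from cell import ctrl
import cv2
import numpy as np
w=ctrl.grab_frame('wrist');cv2.imwrite('pics/w4.png',w['img'][...,::-1])
img=ctrl.grab_frame('scene')['img'][...,::-1][150:240,260:360]
cv2.imwrite('pics/s4c.png',cv2.resize(np.ascontiguousarray(img),None,fx=6,fy=6,interpolation=cv2.INTER_CUBIC))
E
```

```text
t 5.4 p [0.5096 0.051  0.0659] yaw z -6.812929920034766 down -0.9999995533826026 w 0.02523360177349097 F [ 0.3431 -0.2713 -0.1847]
delta tool mm [-24.1696   0.4772  54.1994]
```

View pics/w4.png

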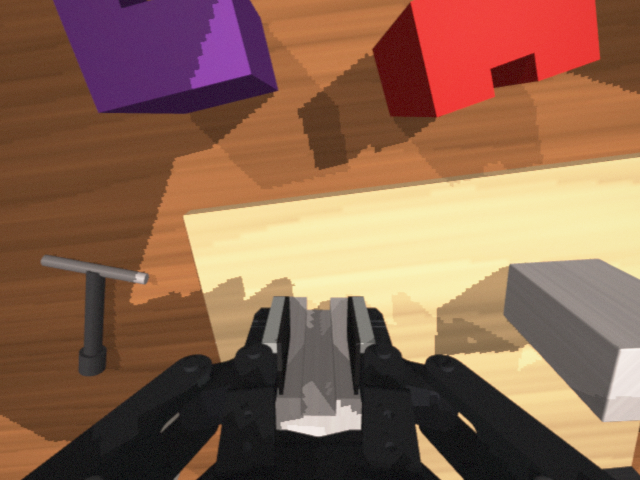

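View pics/s4c.png

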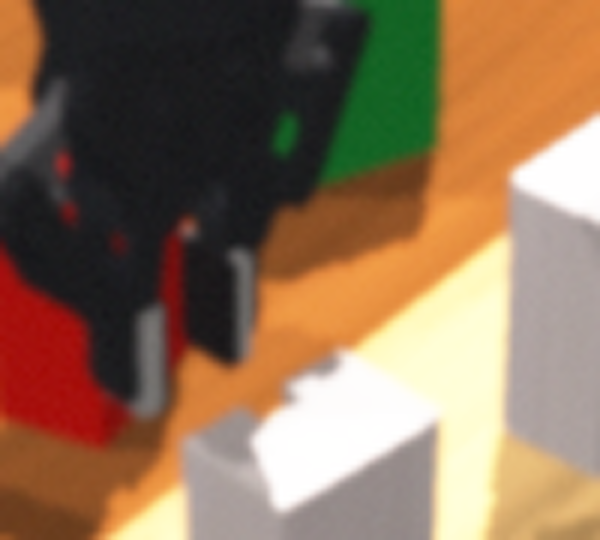

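```bash
python3 - <<'E'
from h import *
from cell import ctrl
a=load('scene');o=ctrl.get_obs();p=o['position'];R=o['tool_rot']
for px in [(132,412),(150,414),(228,362),(238,362),(95,382),(190,335)]:
  for ys in (-.0128,-.02,-.027,.0128,.02,.027):
    if (px[0]<160)!=(ys<0): continue
    uv=((px[0]+.5)/6-.5+260,(px[1]+.5)/6-.5+150)
    d=np.array([(uv[0]-a['cx'])/a['fx'],-(uv[1]-a['cy'])/a['fy'],-1.]);d=R.T@(a['orientation']@d);c=R.T@(a['position']-p)
    t=(ys-c[1])/d[1];print(px,((c+t*d)*1000).round(1))
E
```

```text
(132, 412) [-26.3 -12.8  -1.6]
(132, 412) [-34.6 -20.    6.5]
(132, 412) [-42.6 -27.   14.5]
(150, 414) [-29.7 -12.8   5.9]
(150, 414) [-37.9 -20.   14. ]
(150, 414) [-45.9 -27.   21.8]
(228, 362) [-37.1  12.8  10.8]
(228, 362) [-29.4  20.    3.2]
(228, 362) [-21.8  27.   -4.2]
(238, 362) [-39.2  12.8  14.9]
(238, 362) [-31.5  20.    7.3]
(238, 362) [-24.  27.  -0.]
(95, 382) [-28.7 -12.8 -16.9]
(95, 382) [-36.9 -20.   -8.6]
(95, 382) [-44.9 -27.   -0.5]
(190, 335) [-38.4  12.8  -4.7]
(190, 335) [-30.7  20.  -12.5]
(190, 335) [-23.2  27.  -20.1]
```

Request:
{"name": "send_rows", "arguments": {"series": "-0.4 5 0 0 0; -0.4 5 0 3 0; -0.4 0 0 4 0; -0.4 0 0 4 0; -0.4 0 0 4 0; -0.4 0 0 3 0; -0.4 0 0 3 0; -0.4 0 0 3 0; -0.4 0 0 0 0; -0.4 0 0 0 0"}}

```text
t: 6.33
position: [0.5331, 0.0482, 0.0564]
tool_rot: [[-0.0, 0.119, 0.993], [0.0, 0.993, -0.119], [-1.0, 0.0, -0.0]]
force: [0.4, -0.4, 0.3]
width: 0.0255
```

```bash
python3 w.py 0.5635 0.045 0.09; python3 - <<'E'
from cell import ctrl
import cv2
import numpy as np
w=ctrl.grab_frame('wrist');cv2.imwrite('pics/w5.png',w['img'][...,::-1])
img=ctrl.grab_frame('scene')['img'][...,::-1][150:240,260:360]
cv2.imwrite('pics/s5c.png',cv2.resize(np.ascontiguousarray(img),None,fx=6,fy=6,interpolation=cv2.INTER_CUBIC))
E
```

```text
t 6.3333 p [0.5331 0.0482 0.0564] yaw z -6.811388143309863 down -0.9999998982315059 w 0.025538719971672796 F [ 0.3751 -0.3799  0.2952]
delta tool mm [-33.6061   0.4283  30.5088]
```

View pics/s5c.png

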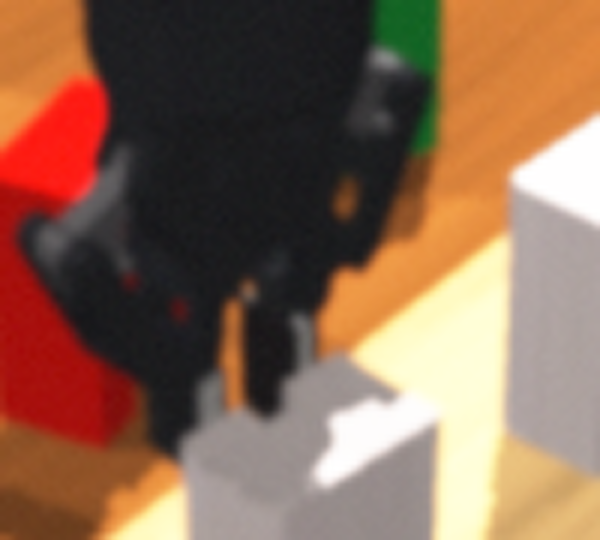

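The block now hides the fingertips, so they are below its top edge and contact is close. I'll push now.

Request:
{"name": "send_rows", "arguments": {"series": "-0.4 0 0 3 0; -0.4 0 0 3 0; -0.4 0 0 3 0; -0.4 0 0 3 0; -0.4 0 0 3 0; -0.4 0 0 3 0; -0.4 0 0 3 0; -0.4 0 0 0 0; -0.4 0 0 0 0; -0.4 0 0 0 0"}}

```text
t: 7.27
position: [0.554, 0.0457, 0.0564]
tool_rot: [[-0.0, 0.119, 0.993], [0.0, 0.993, -0.119], [-1.0, 0.0, -0.0]]
force: [-1.0, 0.1, -0.3]
width: 0.0256
```

```bash
python3 w.py 0.5635 0.045 0.09; python3 sc.py pics/s6.png
```

```text
t 7.2667 p [0.554  0.0457 0.0564] yaw z -6.8070698968302725 down -0.9999999701184867 w 0.025646919181066846 F [-0.9549  0.1264 -0.3256]
delta tool mm [-33.6103   0.4054   9.4879]
```

View pics/s6.png

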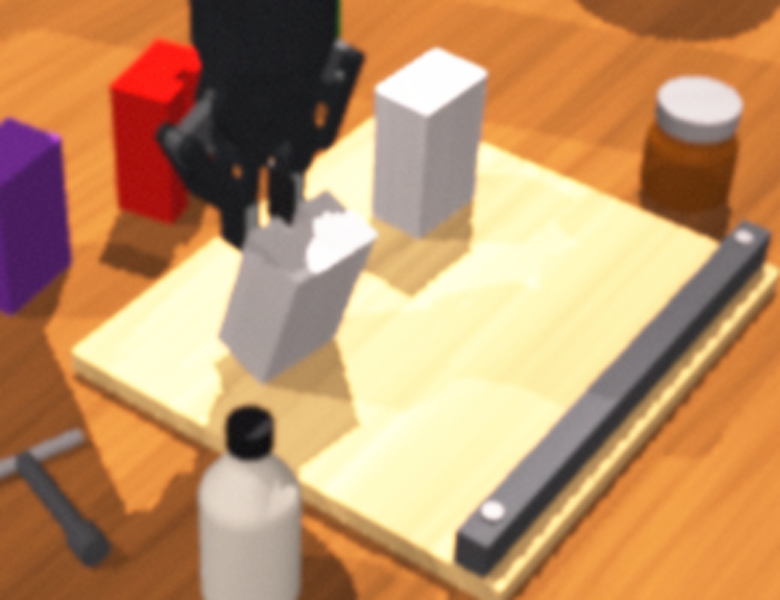

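The block is tilting about 15° on its far edge with no slip. I'll continue.

Request:
{"name": "send_rows", "arguments": {"series": "-0.4 0 0 2 0; -0.4 0 0 2 0; -0.4 0 0 2 0; -0.4 0 0 2 0; -0.4 0 0 2 0; -0.4 0 0 2 0; -0.4 0 0 2 0; -0.4 0 0 2 0; -0.4 0 0 2 0; -0.4 0 0 2 0"}}

```text
t: 8.15
position: [0.5742, 0.0433, 0.0565]
tool_rot: [[0.0, 0.119, 0.993], [0.0, 0.993, -0.119], [-1.0, 0.0, 0.0]]
force: [-0.4, 0.0, -0.3]
width: 0.0257
```

```bash
python3 w.py 0.5635 0.045 0.09; python3 sc.py pics/s7.png
```

```text
t 8.15 p [0.5742 0.0433 0.0565] yaw z -6.807092236672043 down -0.9999999955599669 w 0.025687968943056992 F [-0.4124  0.0033 -0.295 ]
delta tool mm [-33.5009   0.4051 -10.8297]
```

View pics/s7.png

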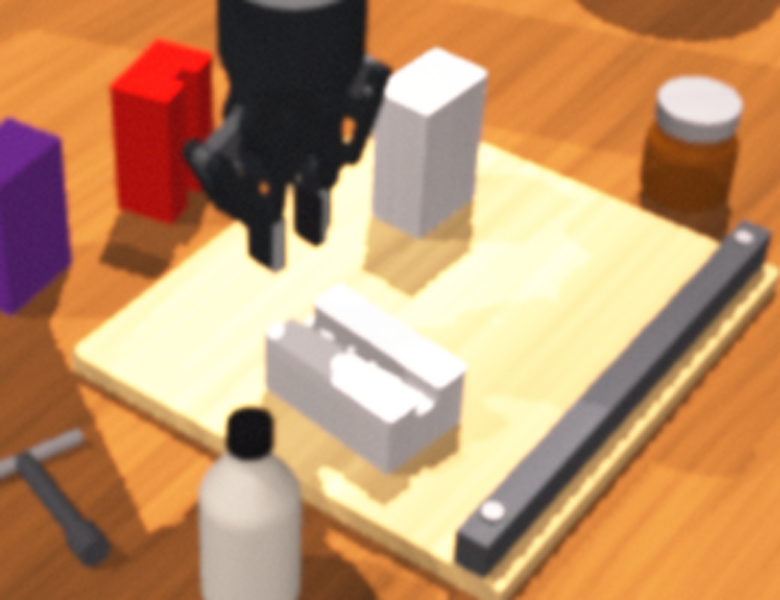

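The block fell cleanly and lies slot up. I'll retreat and measure.

Request:
{"name": "send_rows", "arguments": {"series": "-0.4 0 0 -10 0; -0.4 0 0 -20 0; -0.4 0 0 -20 0; -0.4 0 0 -10 0; -0.4 10 0 0 0; -0.4 15 0 0 0; -0.4 10 0 0 0; -0.4 0 0 0 0; -0.4 0 0 0 0; -0.4 0 0 0 0"}}

```text
t: 9.03
position: [0.5149, 0.0504, 0.0215]
tool_rot: [[0.0, 0.119, 0.993], [0.0, 0.993, -0.119], [-1.0, 0.0, 0.0]]
force: [-0.2, -0.2, -0.2]
width: 0.0256
```

```bash
python3 w.py 0.5635 0.045 0.09; python3 - <<'E'
from cell import ctrl
import cv2
import numpy as np
f=ctrl.grab_frame('scene')['img'][...,::-1]
for n,(r,c) in {'a':(230,295)}.items():
    cv2.imwrite('pics/s8.png',cv2.resize(np.ascontiguousarray(f[r:r+90,c:c+100]),None,fx=6,fy=6,interpolation=cv2.INTER_CUBIC))
cv2.imwrite('pics/s8f.png',cv2.resize(np.ascontiguousarray(f[170:270,230:380]),None,fx=5,fy=5,interpolation=cv2.INTER_CUBIC))
t=ctrl.grab_frame('top')['img'][...,::-1];cv2.imwrite('pics/t8.png',t)
E
```

```text
t 9.0333 p [0.5149 0.0504 0.0215] yaw z -6.809268788477627 down -0.9999999868308155 w 0.025594117059164836 F [-0.2198 -0.226  -0.1793]
delta tool mm [-68.4857   0.4139  48.9455]
```

View pics/s8.png

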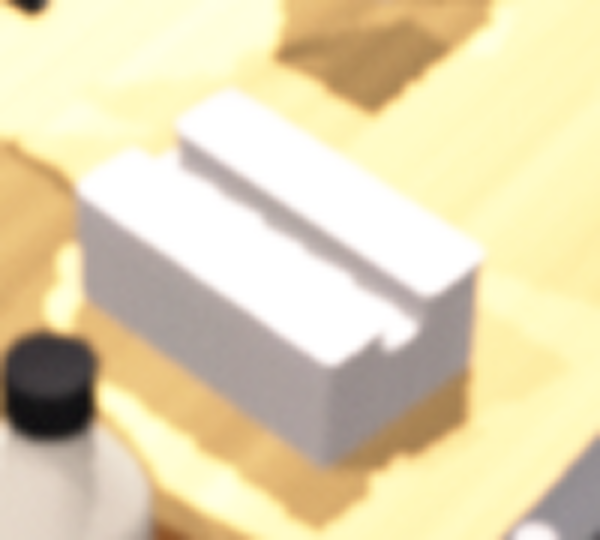

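View pics/s8f.png

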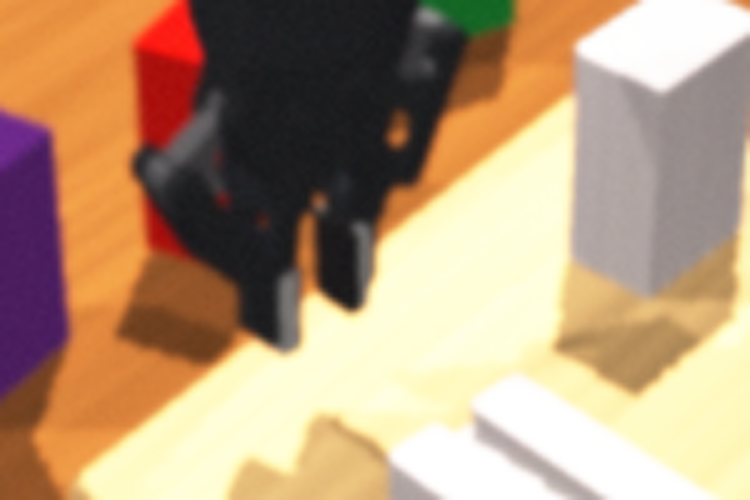

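View pics/t8.png

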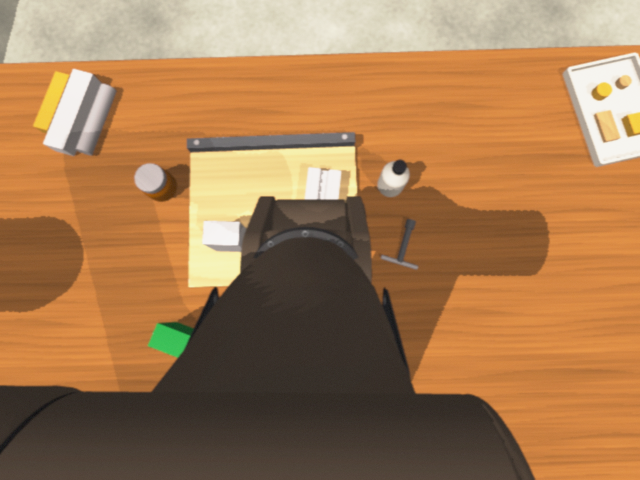

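```bash
python3 - <<'E'
from h import *
from cell import ctrl
np.set_printoptions(precision=4,suppress=True)
a=load('scene')
T=[ray(a,crop(p,6,(295,230)),.055) for p in [(78,190),(230,90),(482,256),(330,365)]]
for t in T: print(t)
print([np.linalg.norm(T[i]-T[(i+1)%4]) for i in range(4)],'c',np.mean(T,0))
d=T[2]+T[3]-T[0]-T[1];print('yaw',np.degrees(np.arctan2(d[1],d[0])),'foot mid',(T[0]+T[1])/2,'head mid',(T[2]+T[3])/2)
print('bottom head R',ray(a,crop((324,466),6,(295,230)),.015))
f=load('top');print('head from top',*[ray(f,p,.055) for p in [(308,168),(341,171)]])
o=ctrl.get_obs();p=o['position'];R=o['tool_rot']
for px,ys in [((278,350),-.027),((355,310),.0128),((242,328),-.027)]:
    uv=crop(px,5,(230,170))
    d=np.array([(uv[0]-a['cx'])/a['fx'],-(uv[1]-a['cy'])/a['fy'],-1.]);d=R.T@(a['orientation']@d);c=R.T@(a['position']-p)
    t=(ys-c[1])/d[1];print('tip tool',((c+t*d)*1000).round(1),'world z',(p+R@(c+t*d))[2])
E
```

```text
[0.5825 0.0137 0.055 ]
[0.5895 0.0739 0.055 ]
[0.6838 0.0603 0.055 ]
[0.6762 0.0008 0.055 ]
[np.float64(0.06059884071097705), np.float64(0.09537460568704224), np.float64(0.05992500125848088), np.float64(0.09454349193040396)] c [0.633  0.0372 0.055 ]
yaw -8.011548080105872 foot mid [0.586  0.0438 0.055 ] head mid [0.68   0.0305 0.055 ]
bottom head R [0.6747 0.0032 0.015 ]
head from top [0.68   0.0589 0.055 ] [ 0.6726 -0.0015  0.055 ]
tip tool [-46.2 -27.   16.6] world z 0.06802418991543886
tip tool [-38.8  12.8  12.6] world z 0.06064592440537961
tip tool [-45.4 -27.   -1.3] world z 0.06721113853072463
```

The block lies slot up: foot middle about (0.585, 0.043), yaw about -7.5°, 60 x 95 mm confirmed, head about 53 mm short of the fence. I'll lower the fingers behind the foot.

Request:
{"name": "send_rows", "arguments": {"series": "-0.4 6 0 0 0; -0.4 8 0 0 0; -0.4 8 0 0 0; -0.4 5 0 0 0; -0.4 0 0 8 0; -0.4 0 0 12 0; -0.4 0 0 12 0; -0.4 0 0 8 0; -0.4 0 0 4 0; -0.4 0 0 0 0"}}

```text
t: 9.97
position: [0.5589, 0.0451, -0.0056]
tool_rot: [[0.001, 0.119, 0.993], [0.0, 0.993, -0.119], [-1.0, 0.0, 0.0]]
force: [-0.5, 1.0, 0.5]
width: 0.0254
```

```bash
python3 w.py 0.585 0.043 0.0; python3 sc.py pics/s9.png
```

```text
t 9.9667 p [ 0.5589  0.0451 -0.0056] yaw z -6.816630461616369 down -0.9999998730919835 w 0.025371853240534616 F [-0.5219  0.9986  0.458 ]
delta tool mm [-5.5995  1.0156 26.1885]
```

View pics/s9.png

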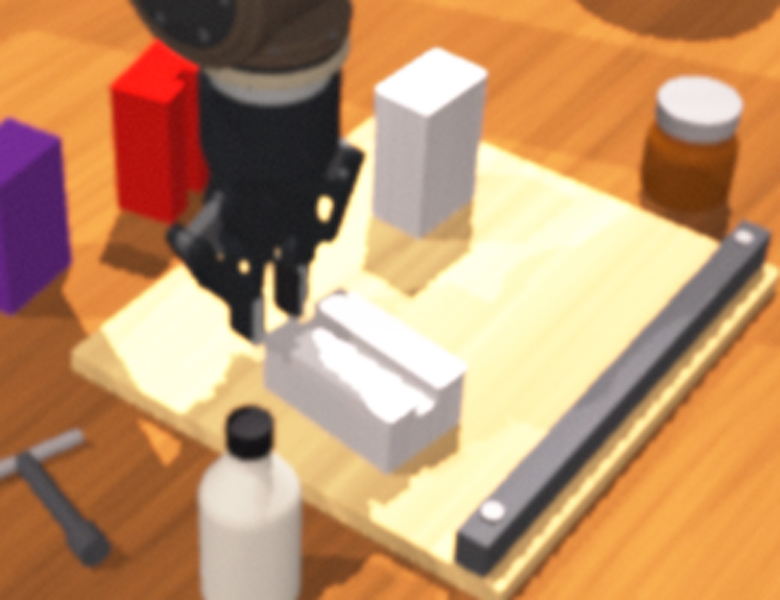

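Request:
{"name": "send_rows", "arguments": {"series": "-0.4 0 1 5 0; -0.4 0 0 5 0; -0.4 0 0 3 0; -0.4 0 0 3 0; -0.4 0 0 3 -0.013; -0.4 0 0 3 -0.013; -0.4 0 0 3 -0.013; -0.4 0 0 3 -0.013; -0.4 0 0 3 -0.013; -0.4 0 0 0 0"}}

```text
t: 10.85
position: [0.5888, 0.0428, -0.0056]
tool_rot: [[-0.001, 0.053, 0.999], [0.0, 0.999, -0.053], [-1.0, 0.0, -0.001]]
force: [-2.8, -0.5, 1.5]
width: 0.0256
```

```bash
python3 w.py 0.585 0.043 0.0; python3 sc.py pics/s10.png
```

```text
t 10.85 p [ 0.5888  0.0428 -0.0056] yaw z -3.0280414814011687 down -0.9999992176369789 w 0.025605889009367395 F [-2.7712 -0.4783  1.5446]
delta tool mm [-5.5515 -0.0491 -3.7916]
```

View pics/s10.png

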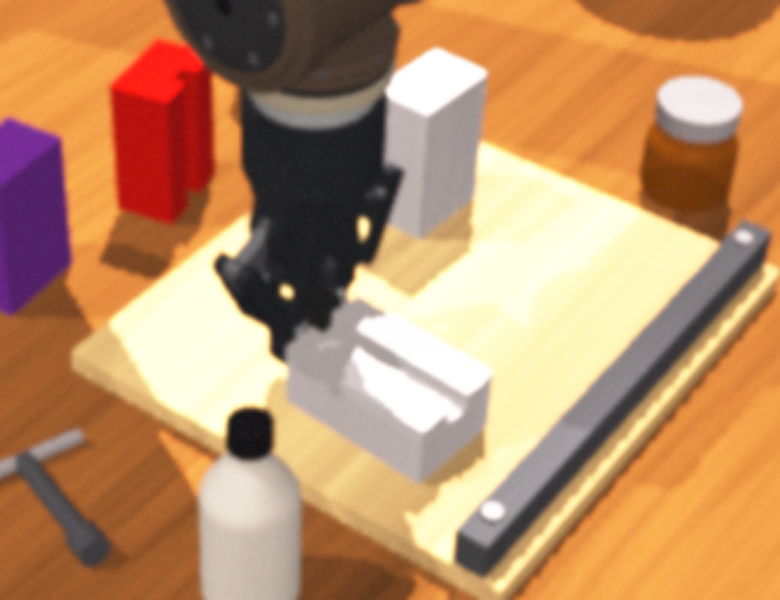

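Request:
{"name": "send_rows", "arguments": {"series": "-0.4 0 0 3 -0.013; -0.4 0 0 3 -0.013; -0.4 0 0 3 -0.013; -0.4 0 0 3 -0.013; -0.4 0 0 3 -0.013; -0.4 0 0 3 0; -0.4 0 0 3 0; -0.4 0 0 3 0; -0.4 0 0 2 0; -0.4 0 0 0 0"}}

```text
t: 11.73
position: [0.6148, 0.0427, -0.0056]
tool_rot: [[-0.001, -0.011, 1.0], [0.0, 1.0, 0.011], [-1.0, 0.0, -0.001]]
force: [-2.1, 0.1, 1.2]
width: 0.0258
```

```bash
python3 w.py 0.585 0.043 0.0; cat > z.py <<'E'
from cell import ctrl
import cv2,sys
import numpy as np
f=ctrl.grab_frame('scene')['img'][...,::-1]
cv2.imwrite(sys.argv[1]+'s.png',cv2.resize(np.ascontiguousarray(f[220:340,300:460]),None,fx=5,fy=5,interpolation=cv2.INTER_CUBIC))
f=ctrl.grab_frame('top')['img'][...,::-1]
cv2.imwrite(sys.argv[1]+'t.png',cv2.resize(np.ascontiguousarray(f[120:220,270:390]),None,fx=6,fy=6,interpolation=cv2.INTER_CUBIC))
E
python3 z.py pics/a11
```

```text
t 11.7333 p [ 0.6148  0.0427 -0.0056] yaw z 0.6513770553780448 down -0.999999697480891 w 0.025799559442781766 F [-2.1354  0.1119  1.206 ]
delta tool mm [ -5.5909   0.5999 -29.82  ]
```

View pics/a11s.png

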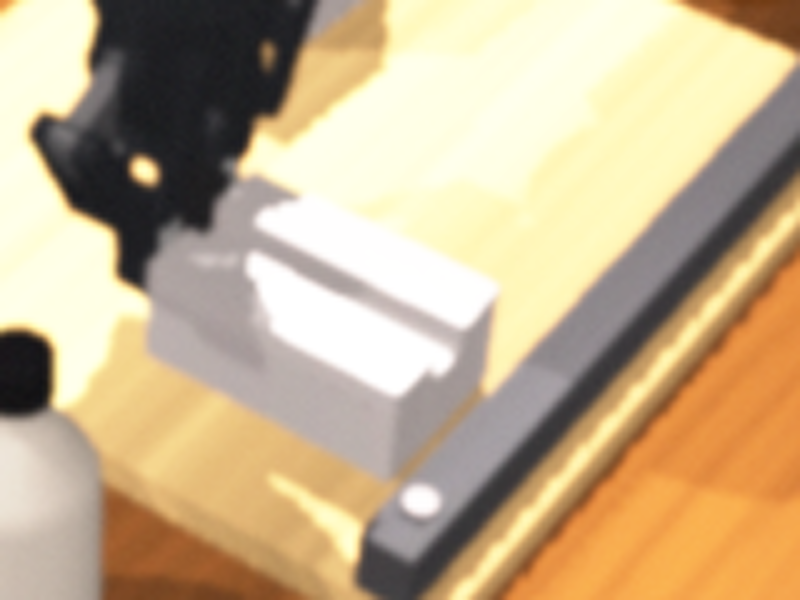

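View pics/a11t.png

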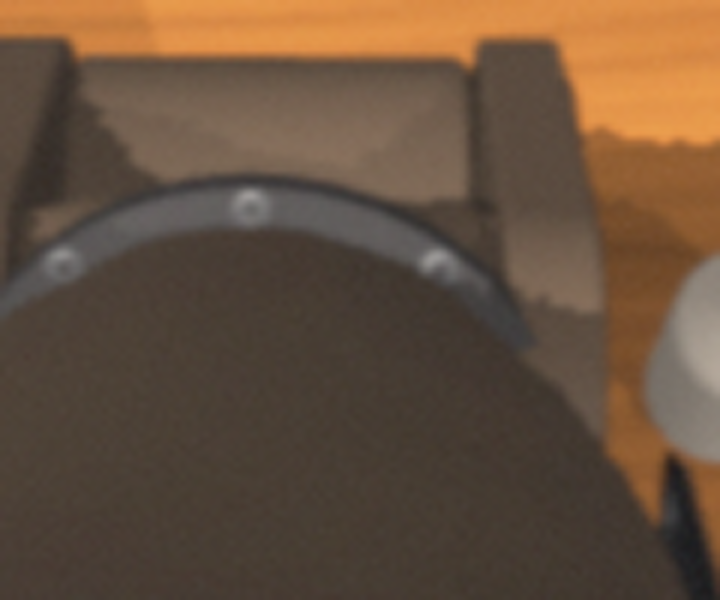

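```bash
python3 - <<'E'
from h import *
a=load('scene');np.set_printoptions(precision=4,suppress=True)
A=ray(a,crop((397,396),5,(300,220)),.055);B=ray(a,crop((497,289),5,(300,220)),.055);print(A,B,'yaw',np.degrees(np.arctan2(-(B-A)[0],(B-A)[1])))
print('bot',ray(a,crop((390,478),5,(300,220)),.015))
# fence near top edge at z=.04 from scene image
for p in [(384,520),(580,316),(760,130)]: print('fence?',ray(a,crop(p,5,(300,220)),.04))
E
```

```text
[0.7221 0.0139 0.055 ] [0.7207 0.0741 0.055 ] yaw 1.3684710507160418
bot [0.7207 0.0175 0.015 ]
fence? [ 0.7404 -0.019   0.04  ]
fence? [0.741  0.0946 0.04  ]
fence? [0.742  0.2152 0.04  ]
```

Request:
{"name": "send_rows", "arguments": {"series": "-0.4 0 0 2 0; -0.4 0 0 2 0; -0.4 0 0 1 0; -0.4 0 0 1 0; -0.4 0 0 1 0; -0.4 0 0 1 0; -0.4 0 0 1 0; -0.4 0 0 1 0; -0.4 0 0 0.5 0; -0.4 0 0 0 0"}}

```text
t: 12.67
position: [0.6258, 0.0428, -0.0056]
tool_rot: [[0.0, -0.011, 1.0], [0.0, 1.0, 0.011], [-1.0, 0.0, 0.0]]
force: [-2.4, -0.6, -2.2]
width: 0.0257
```

Request:
{"name": "send_rows", "arguments": {"series": "-0.4 0 0 0.5 0; -0.4 0 0 0.5 0; -0.4 0 0 0.5 0; -0.4 0 0 0 0; -0.4 0 0 0 0; -0.4 0 0 0 0; -0.4 0 0 0 0; -0.4 0 0 0 0; -0.4 0 0 0 0; -0.4 0 0 0 0"}}

```text
t: 13.5
position: [0.6272, 0.0428, -0.0054]
tool_rot: [[0.0, -0.011, 1.0], [0.0, 1.0, 0.011], [-1.0, 0.0, 0.0]]
force: [-0.7, 0.2, -0.1]
width: 0.0258
```

```bash
python3 w.py; python3 z.py pics/a12
```

```text
t 13.5 p [ 0.6272  0.0428 -0.0054] yaw z 0.641748628989863 down -0.9999998923023277 w 0.025816875922747135 F [-0.6609  0.2068 -0.0906]
```

View pics/a12s.png

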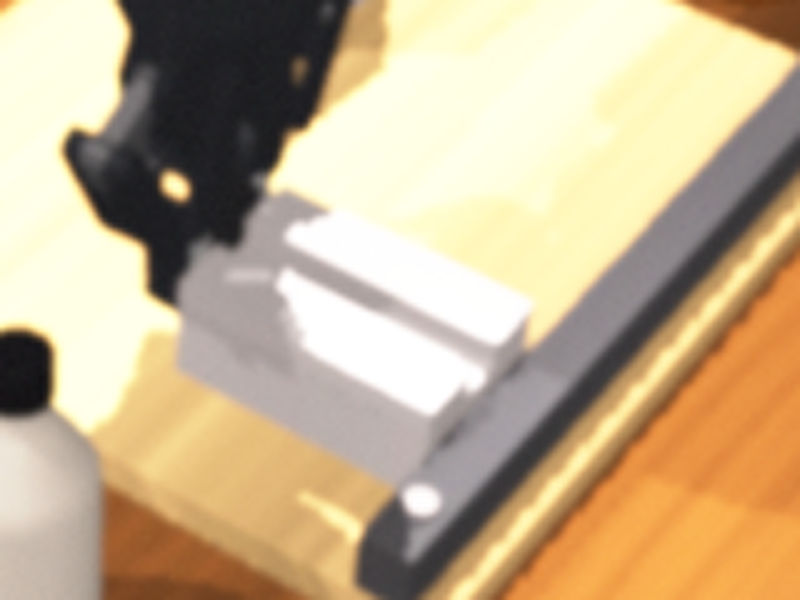

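Request:
{"name": "send_rows", "arguments": {"series": "-0.4 0 0 0.5 0; -0.4 0 0 0.5 0; -0.4 0 0 0 0; -0.4 0 0 0.5 0; -0.4 0 0 0 0; -0.4 0 0 0.5 0; -0.4 0 0 0 0; -0.4 0 0 0 0; -0.4 0 0 0 0; -0.4 0 0 0 0"}}

```text
t: 14.43
position: [0.6287, 0.0428, -0.0054]
tool_rot: [[-0.001, -0.011, 1.0], [0.0, 1.0, 0.011], [-1.0, 0.0, -0.001]]
force: [-5.3, 0.0, 2.9]
width: 0.0257
```

Request:
{"name": "send_rows", "arguments": {"series": "-0.4 0 0 0.5 0; -0.4 0 0 0 0; -0.4 0 0 0.5 0; -0.4 0 0 0 0; -0.4 0 0 0 0; -0.4 0 0 0 0; -0.4 0 0 0 0; -0.4 0 0 0 0; -0.4 0 0 0 0; -0.4 0 0 0 0"}}

```text
t: 15.27
position: [0.629, 0.0428, -0.0054]
tool_rot: [[-0.002, -0.011, 1.0], [0.0, 1.0, 0.011], [-1.0, 0.0, -0.002]]
force: [-9.0, -0.4, 4.3]
width: 0.0258
```

```bash
python3 w.py; python3 z.py pics/a13
```

```text
t 15.2667 p [ 0.629   0.0428 -0.0054] yaw z 0.644827476083578 down -0.9999979287141482 w 0.025806324996665162 F [-8.9648 -0.4386  4.3029]
```

View pics/a13s.png

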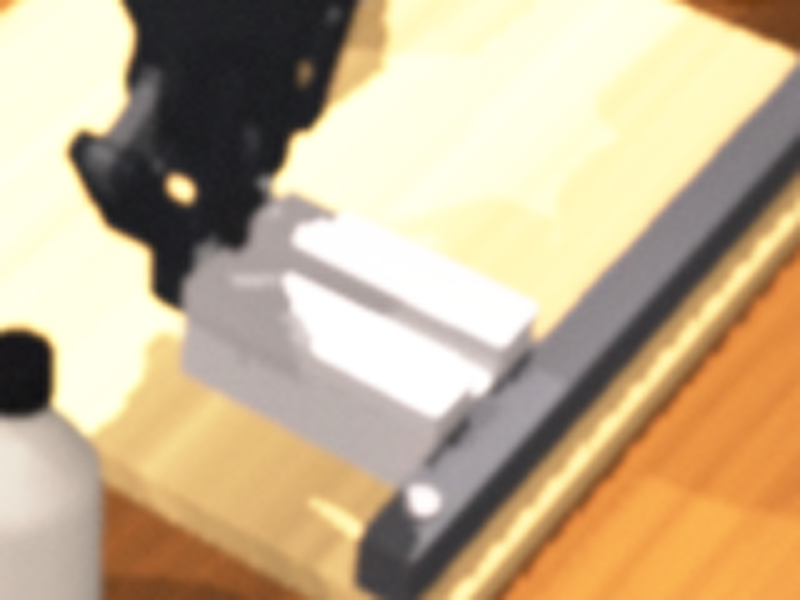

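Request:
{"name": "send_rows", "arguments": {"series": "-0.4 0 0 0.5 0; -0.4 0 0 0 0; -0.4 0 0 0.5 0; -0.4 0 0 0 0; -0.4 0 0 0.5 0; -0.4 0 0 0 0; -0.4 0 0 0 0; -0.4 0 0 0 0; -0.4 0 0 0 0; -0.4 0 0 0 0"}}

```text
t: 16.2
position: [0.6289, 0.0428, -0.0054]
tool_rot: [[-0.005, -0.011, 1.0], [0.0, 1.0, 0.011], [-1.0, 0.0, -0.005]]
force: [-15.8, -1.7, 10.2]
width: 0.0254
```

```bash
python3 w.py; python3 -c "
from cell import ctrl;print(ctrl.get_obs()['moment'])"
```

```text
t 16.2 p [ 0.6289  0.0428 -0.0054] yaw z 0.6508894983392622 down -0.9999849082338101 w 0.02537735977548864 F [-15.8106  -1.7183  10.1566]
[-0.23439729  2.31542517 -0.02984581]
```

The block is firmly against the fence: 16 N with no further movement. Next I'll retreat straight back, then up and aside for a clear view.

Request:
{"name": "send_rows", "arguments": {"series": "-0.4 0 0 -1 0; -0.4 0 0 -2 0; -0.4 0 0 -4 0; -0.4 0 0 -10 0; -0.4 0 0 -20 0; -0.4 0 0 -20 0; -0.4 0 0 -10 0; -0.4 -10 0 0 0; -0.4 -20 0 0 0; -0.4 -30 0 0 0"}}

```text
t: 17.03
position: [0.5646, 0.042, 0.0544]
tool_rot: [[-0.002, -0.011, 1.0], [0.0, 1.0, 0.011], [-1.0, 0.0, -0.002]]
force: [-0.0, -0.3, 0.3]
width: 0.0258
```

Request:
{"name": "send_rows", "arguments": {"series": "-0.4 -40 0 0 0; -0.4 -40 0 0 0; -0.4 -40 0 0 0; -0.4 -20 0 0 0; -0.4 0 25 -5 0; -0.4 0 35 -7 0; -0.4 0 35 -7 0; -0.4 0 35 -7 0; -0.4 0 35 -7 0; -0.4 0 35 -7 0"}}

```text
t: 17.87
position: [0.5227, 0.2435, 0.1959]
tool_rot: [[0.002, -0.011, 1.0], [0.001, 1.0, 0.011], [-1.0, 0.001, 0.002]]
force: [0.7, -0.0, -0.8]
width: 0.0257
```

Request:
{"name": "send_rows", "arguments": {"series": "-0.4 0 35 -7 0; -0.4 0 35 -7 0; -0.4 0 35 -7 0; -0.4 0 35 -10 0; -0.4 0 35 -12 0; -0.4 0 30 -15 0; -0.4 0 30 -15 0; -0.4 0 0 0 0; -0.4 0 0 0 0; -0.4 0 0 0 0"}}

```text
t: 18.7
position: [0.4471, 0.4759, 0.1952]
tool_rot: [[0.001, -0.012, 1.0], [0.001, 1.0, 0.012], [-1.0, 0.001, 0.001]]
force: [-0.1, 0.1, 0.7]
width: 0.0259
```

```bash
python3 w.py; python3 z.py pics/a14
```

```text
t 18.7 p [0.4471 0.4759 0.1952] yaw z 0.6715126740623054 down -0.9999992320268478 w 0.02594665923619545 F [-0.1445  0.1019  0.6507]
```

View pics/a14s.png

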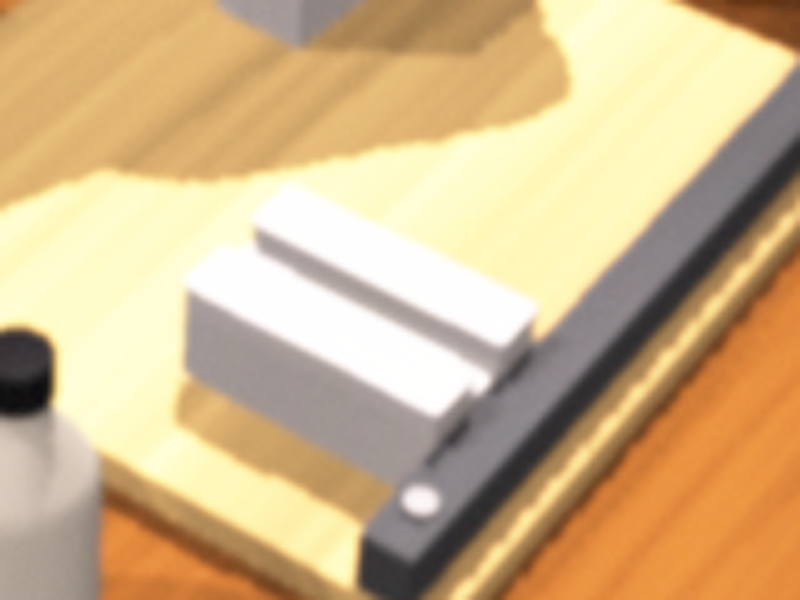

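View pics/a14t.png

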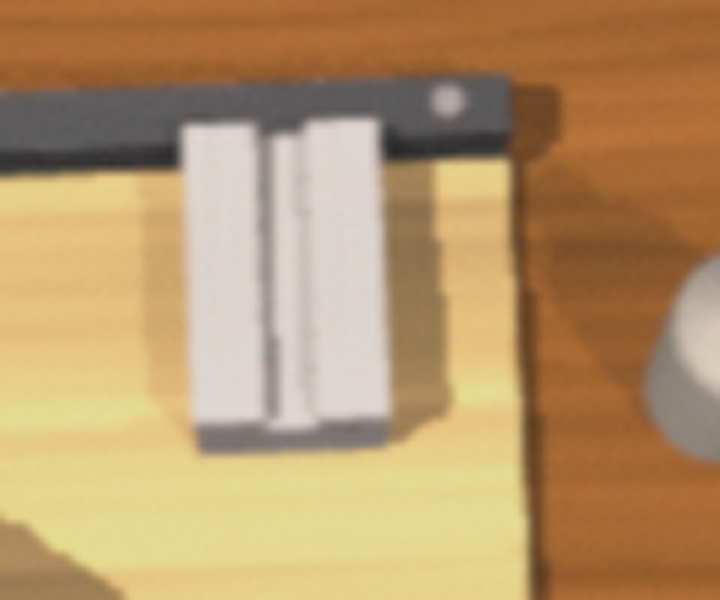

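```bash
python3 - <<'E'
from h import *
f=load('top');np.set_printoptions(precision=4,suppress=True)
g=lambda p,z:ray(f,crop(p,6,(270,120)),z)
A,B=g((181,125),.055),g((381,118),.055);C,D=g((194,425),.055),g((391,415),.055)
y=lambda a,b:np.degrees(np.arctan2(-(a-b)[0],(a-b)[1]))
print(A,B,C,D,y(A,B),y(C,D))
F,G=g((20,152),.04),g((505,134),.04);H,I=g((0,172),.015),g((508,157),.015);print(F,G,y(F,G),H,I,y(H,I))
E
```

```text
[0.7337 0.0732 0.055 ] [0.7342 0.0112 0.055 ] [0.6378 0.0708 0.055 ] [0.6393 0.011  0.055 ] 0.4984780471052851 1.4556726159356794
[0.732  0.1248 0.04  ] [ 0.7337 -0.0281  0.04  ] 0.6274083422673246 [0.735  0.1341 0.015 ] [ 0.7355 -0.0307  0.015 ] 0.17402552624341944
```

The head edge is at x ≈ 0.734 and the fence face is at 0.733–0.735, with yaws matching within about 0.5°. I'm handing in.

```bash
python3 -c "
from cell import ctrl;print(ctrl.sign_off())"
```

```text
the job is handed in; nothing more can be done
None
```

The slotted block is lying slot up with its head end against the steel fence. I handed the job in at about 19 s of the 42 s allowed.

**What I did:** I pushed near the top of the block's slotted side and it tipped onto the board towards the fence. I then pushed it from the foot end with both fingertips. On the way I turned it about 7° to square it up, and finished with a press of about 16 N (wrist reading about 19 N), during which it moved no further.

**Last checks:**
- **Flush:** the top camera puts the head edge at x ≈ 0.734 m and the fence face at 0.732–0.7355 m, which agrees within the 2 mm calibration.
- **Square:** the head edge reads about 0.5° and the fence 0.2–0.6°. The foot edge read 1.5°, which I put down to pixel-reading error.
- **Clear:** the arm had backed away and was touching nothing. The plain block, bottle, jar and key were never contacted, though I checked that only in the pictures and by the low wrist forces, not by measuring them again.

**What disagreed:** the fingertips sit about 40 mm above the reported tool point at the opening I used, more than the description suggests. Because of that, my first push passed over the block without touching it, and I lowered the tool and pushed again.

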